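Line up a gearbox cover with a drift pin and fit its bolt

TASK

The cover plate on the blue gearbox housing has slipped endways, so its holes do not line up with those below. Push the red-handled drift pin from the wooden stand fully home into the yellow-ringed hole to draw the cover into line; then, with the pin left in place, fit the dark-headed bolt fully home in the other hole. Leave the spray can, sanding block and nail tin where they are.

Things in the scene. Friction and masses are not known exactly. Their poses are not given: they have to be found in the camera images.
- housing: Blue gearbox housing fixed to the bench, 150 mm along its y, 138 mm along x over the feet, origin at the centre of its underside. Its face under the cover is 60 mm high; dark steel lips along both long sides keep the cover down, 76 mm high. Two upright 22 mm holes go right through it, at its y = +45 mm (pin) and -45 mm (bolt).
- housing_pin_hole (a point): Centre of the housing's own hole (22 mm) for the drift pin, in the housing face under the cover, 60 mm above the bench. It does not move with the cover. The pin must end up on this axis.
- housing_bolt_hole (a point): Centre of the housing's own hole (22 mm) for the bolt, in the housing face under the cover, 60 mm above the bench. It does not move with the cover.
- cover_plate (a joint): How far the bare metal cover plate (150 x 84 x 12 mm, top 72 mm above the bench) has slipped along the housing's +y, in m: 0 when its holes line up with the housing's and its ends are flush; it can slide 6 mm either way, with about 3 N of friction, and stays where it is left. It starts 3 to 5.5 mm off.
- cover_pin_hole (a point): Centre, at the top of the cover (72 mm above the bench), of the cover's 22 mm hole with a yellow painted ring round it; moves with the cover.
- cover_bolt_hole (a point): Centre, at the top of the cover, of the cover's other 22 mm hole, without a ring; moves with the cover.
- stand: Wooden stand fixed to the bench, 56 mm along x, 130 mm along y, 62 mm high, origin at the centre of its underside. Two 23 mm holes at its y = +35 and -35 mm hold the drift pin and the bolt upright, either one in either hole.
- drift_pin: Steel drift pin with red grip, round, 111 mm long, 0.2 kg; origin at its tip, z up along it. From the tip: taper from 7 to 21 mm diameter over 33 mm, 21 mm shank to 57 mm, collar 34 mm wide (57 to 61 mm), red grip 26 mm in diameter (61 to 111 mm). Pushed down, at about 5 to 15 N, its taper draws the cover into line; fully home the collar lies on the cover.
- pin_collar (a point): Point on the drift pin's axis at the underside of its collar, 57 mm above the tip; 72 mm above the bench when fully home.
- pin_grip (a point): Point on the drift pin's axis at the height to grip, 88 mm above the tip.
- bolt: Shoulder bolt, round, no thread (it is just lowered in), 81 mm long, 0.2 kg, origin at the centre of its foot, z up along it: bright shank 18.5 mm in diameter and 45 mm long with a 3 mm chamfer, then a dark head: flange 34 mm wide and 3 mm thick, above it a round head 28 mm in diameter and 33 mm high.
- bolt_seat (a point): Point on the bolt's axis at the underside of its head, 45 mm above the foot; 72 mm above the bench when fully home.
- bolt_grip (a point): Point on the bolt's axis at the height to grip, 70 mm above the foot.
- spray_can: Black and red spray can, 53 mm wide, 162 mm tall, standing loose; origin at the centre of its underside. Leave it.
- sanding_block: Sanding block, 64 x 114 x 31 mm, loose; origin at the centre of its underside. Leave it.
- nail_tin: Round grey tin of nails, 70 mm wide, 60 mm high, standing loose; origin at the centre of its underside. Leave it.
Not all that is in view belongs to the job. There is more than one size of the bolt; the job needs the largest.

How it is judged (in metres and radians):
On the way, in this order (a step that is already met when the one before it is completed fails the run):
1. the drift pin is fully home in the yellow-ringed hole and the cover is in line, the bolt not yet in (horizontal distance between pin_collar and housing_pin_hole below 0.003 m and z of pin_collar in the frame of housing between 0.068 and 0.0745 m and angle between drift_pin's own z axis and vertical below 0.07 rad and value of joint cover_plate between -0.002 and 0.002 m and horizontal distance between bolt_seat and housing_bolt_hole above 0.02 m), for 0.2 s.
2. the bolt is fully home in the other hole with the drift pin still home (horizontal distance between pin_collar and housing_pin_hole below 0.003 m and z of pin_collar in the frame of housing between 0.068 and 0.0745 m and angle between each of drift_pin, bolt's own z axis and vertical below 0.07 rad and horizontal distance between bolt_seat and housing_bolt_hole below 0.003 m and z of bolt_seat in the frame of housing between 0.068 and 0.0745 m), for 0.2 s.
At the end, for the whole second after the job is handed in: The drift pin stands fully home in the yellow-ringed hole and the bolt fully home in the other: collar and head within 2.5 mm of lying on the cover, each within 3 mm of its housing hole's axis and within 0.07 rad of upright, both at rest; the cover is within 2 mm of in line (all of step 2 and value of joint cover_plate between -0.002 and 0.002 m and linear speed of each of drift_pin, bolt below 0.02 m/s); the robot touches nothing.
It fails at once if the black spray can is moved more than 30 mm (distance of spray_can from where it was at the start of the episode above 0.03 m).
It fails at once if the sanding block is moved more than 30 mm (distance of sanding_block from where it was at the start of the episode above 0.03 m).
It fails at once if the nail tin is moved more than 30 mm (distance of nail_tin from where it was at the start of the episode above 0.03 m).
It also fails if it takes over 62 s, if anything falls off the work surface, if the arm or the gripper's body presses on something with over 40 N, if the wrist force passes 120 N, or if a joint passes its speed limit or range.

ROBOT

A 6-joint arm with a two-finger parallel gripper is mounted at the origin on a cart in front of the work surface, level with it; the furniture and walls round the work are solid. World frame = base frame: x ahead of the robot, y to its left, z up, the work surface at z = 0. Lengths are in mm, angles in rad, forces in N, time in s.
With the tool pointing down it reaches from about 350 to 775 mm from the base axis. Payload 7.3 kg.
Tool frame: the origin (TCP) lies midway between the tips of the shut fingers; the grasp point (between the pads) lies 19 mm behind it; z points along the fingers, y is the line along which they close (so a half turn about z gives the same grasp; the last joint's range is limited). The gripper opens to 92 mm and grips with 3 to 60 N. Pads are 19 mm wide; open, the fingers measure 130 mm over their backs; the gripper's body (75 mm by 190 mm) begins 47 mm behind the grasp point.
Start: joints at [1.163, 0.342, 1.524, -0, 1.275, -0.146], TCP at [135.865, 507.135, 226.741] pointing down, gripper open.
Joint ranges: [-2.53, 2.53], [-0.77, 2.02], [0.04, 2.7], [-1, 4.14], [0.28, 2.66], [-3.11, 3.11]. Speed limits (rad/s): [2.57, 2.57, 3.14, 3.14, 3.14, 3.14].

INTERFACE

Orientations are given as [roll, pitch, yaw] about the fixed x, y, z axes, in that order (R = Rz(yaw) Ry(pitch) Rx(roll)).
In Python, from plant import monitor, optics, workorder gives the robot as it stands. The module is installed in compiled form; this text tells all that it offers.
- The arm moves only by the tool servo_tool, never from a script. Its arguments are lists of equal length, an entry for each row: "linear": the shift along the tool's x, y, z as a fraction of full scale, a list of three; "spin": the turn about the tool's z as a fraction of full scale. In form: {"linear": [[dx, dy, dz], ...], "spin": [spin, ...]}. A call has exactly 8 rows; each row shifts and turns the commanded pose from where the row before left it, along the tool's axes as they then stand; what a row does not reach is not made up. Full scale, the value 1, is 200 mm for a shift and 90 degrees for a turn. A row lasts 1/8 s, in which the tool goes at most 62.5 mm and 10.7 degrees, less where a joint would pass 70% of its speed; a pose out of reach is approached as far as the arm can. A call with a number of a shift or a turn outside -1 to 1 is refused whole. A call with a gripper value outside its range is refused whole. "hand" is the opening, from -1 (shut) to 1 (fully open), set as the call begins (left out, the last holds). The fingers move at their own pace and stop on an object; the grip force is fixed at half the most. Time passes only in rows, so rows that do not move let the fingers close, or fill a call up. It gives the time, the measured TCP pose, the force, the opening and the grip force at its end, in the units of the state.
- monitor.get_obs(): the state, without advancing time (a new reading comes with each control period).
- optics.capture(name): name is "scene" or "top"; returns a dict with "frame" (420x560x3 uint8, blue, green, red), "K" (3x3 intrinsics, pixels), "D" ([k1, k2, p1, p2, k3] as OpenCV has them; the pictures are not rectified), "world_to_cam" (4x4, takes a point from world to camera coordinates). Camera axes: x right, y down, z forward; pixel columns grow to the right and rows downward; lengths in mm; the calibration is good to about 2 mm. A picture is of the moment at which its call begins. There is no depth.
- workorder.close_job(): hands the job in; it is judged then, once.
The state is a dict: "time": time; "joint_positions": joint angles; "dq": joint speeds; "tau": joint torques, N m; "tool_pos": TCP position; "tcp_rot": TCP orientation; "contact_force": force on the tool from outside, world axes, zero at the start; "moment": the same for the moment, N m; "grip_width": finger opening in mm; "finger_force": force on a finger pad.
Only numpy, scipy, OpenCV 4.12 (cv2) and the standard library are available. Lean on these libraries where they do the work, as an engineer would, in place of code of your own. Each camera call takes 0.05 s, during which the arm holds its last target. There are 200 camera calls.

## Working session

There is one attempt and no reset: what is moved stays moved. The work goes in short steps, Python scripts to look and compute and a tool call to move; the robot and the scene stay as the last step left them, time stands still between calls to the robot, and variables do not carry over. Pictures are saved under pics/ and viewed, at most 10 in all, crops included, and the job is handed in when it is done.

Besides the shell and the picture viewer there is one more tool, called after "Request:" in YAML: its name, and indented under it one key for each argument. servo_tool: Moves the arm, as the interface text tells. Shift numbers are shares of 200 mm and turn numbers shares of 90 degrees, none past 1 either way. Its arguments: {"type":"object","properties":{"linear":{"type":"array","items":{"type":"array","items":{"type":"number","minimum":-1,"maximum":1}}},"spin":{"type":"array","items":{"type":"number","minimum":-1,"maximum":1}},"hand":{"type":"number"}},"required":["linear","spin"]}

```bash
mkdir -p pics
cat > h.py <<'E'
import numpy as np, cv2, pickle
from plant import monitor, optics, workorder
def cap(name, tag):
    c=optics.capture(name); pickle.dump(c,open(f'pics/{tag}.pkl','wb')); cv2.imwrite(f'pics/{tag}.png',c['frame']); return c
def load(tag): return pickle.load(open(f'pics/{tag}.pkl','rb'))
def ray(c,uv):
    p=cv2.undistortPoints(np.array([[uv]],float),c['K'],np.array(c['D'],float))[0,0]
    T=np.array(c['world_to_cam']);R=T[:3,:3];o=-R.T@T[:3,3];d=R.T@np.array([p[0],p[1],1]);return o,d/np.linalg.norm(d)
def onz(c,uv,z):
    o,d=ray(c,uv);return o+d*(z-o[2])/d[2]
def tri(*cu):
    A=np.zeros((3,3));b=np.zeros(3);rs=[ray(c,u) for c,u in cu]
    for o,d in rs:
        P=np.eye(3)-np.outer(d,d);A+=P;b+=P@o
    x=np.linalg.solve(A,b);return x,[np.linalg.norm(np.cross(x-o,d)) for o,d in rs]
def proj(c,X):
    T=np.array(c['world_to_cam']);return cv2.projectPoints(np.array(X,float).reshape(-1,1,3),cv2.Rodrigues(T[:3,:3])[0],T[:3,3],c['K'],np.array(c['D'],float))[0][:,0]
def crop(tag,x,y,w,h,s,out):
    im=load(tag)['frame'][y:y+h,x:x+w];cv2.imwrite(f'pics/{out}.png',cv2.resize(im,None,fx=s,fy=s,interpolation=cv2.INTER_CUBIC))
E
python3 - <<'E'
from h import *
np.set_printoptions(precision=3,suppress=True)
for n in('scene','top'):
    c=cap(n,n+'0');T=c['world_to_cam'];print(n,c['K'].tolist(),-T[:3,:3].T@T[:3,3],T[:3,:3])
print(monitor.get_obs())
a=cv2.imread('pics/scene0.png');b=cv2.imread('pics/top0.png')
cv2.imwrite('pics/v1.png',cv2.resize(a,(784,588)));cv2.imwrite('pics/v2.png',cv2.resize(b,(784,588)))
E
```

```text
scene [[396.00872285817405, 0.0, 286.32660661727465], [0.0, 396.00872285817405, 205.15963161299513], [0.0, 0.0, 1.0]] [  36.459 -664.72   570.858] [[ 0.677 -0.736 -0.018]
 [-0.398 -0.345 -0.85 ]
 [ 0.619  0.582 -0.527]]
top [[545.5163290729026, 0.0, 290.4815491167501], [0.0, 545.5163290729026, 212.3803532786545], [0.0, 0.0, 1.0]] [ 381.869 -122.765 1579.606] [[ 0.022 -1.     0.008]
 [-0.99  -0.022 -0.142]
 [ 0.142 -0.005 -0.99 ]]
{'time': 0.1, 'joint_positions': array([ 1.163,  0.343,  1.525,  0.   ,  1.275, -0.146]), 'dq': array([-0.001, -0.001, -0.001, -0.   , -0.002,  0.   ]), 'tau': array([  0.002, -43.201, -24.469,   0.072,   0.053,  -0.   ]), 'tool_pos': array([135.71 , 506.796, 226.128]), 'tcp_rot': array([-3.14, -0.  ,  2.88]), 'contact_force': array([-0.198, -0.284, -0.546]), 'moment': array([0.017, 0.022, 0.036]), 'finger_force': 0.0, 'grip_width': 91.82866735764087}
```

View pics/v1.png

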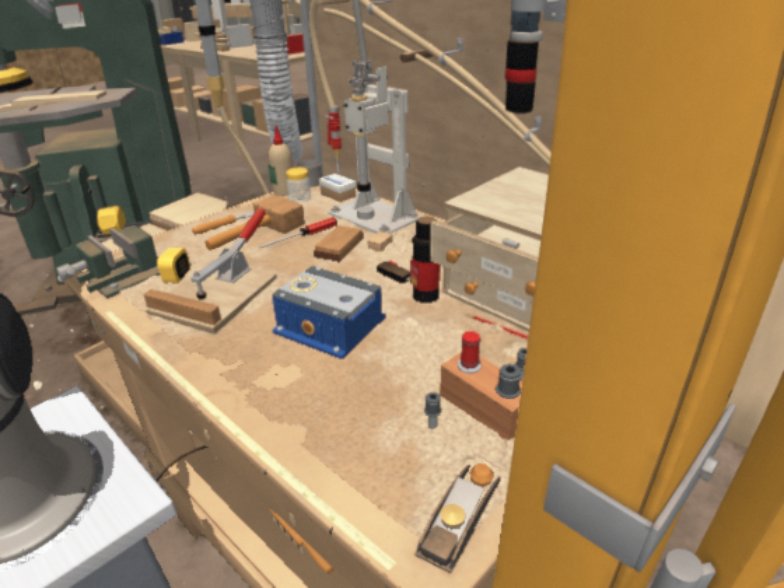

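View pics/v2.png

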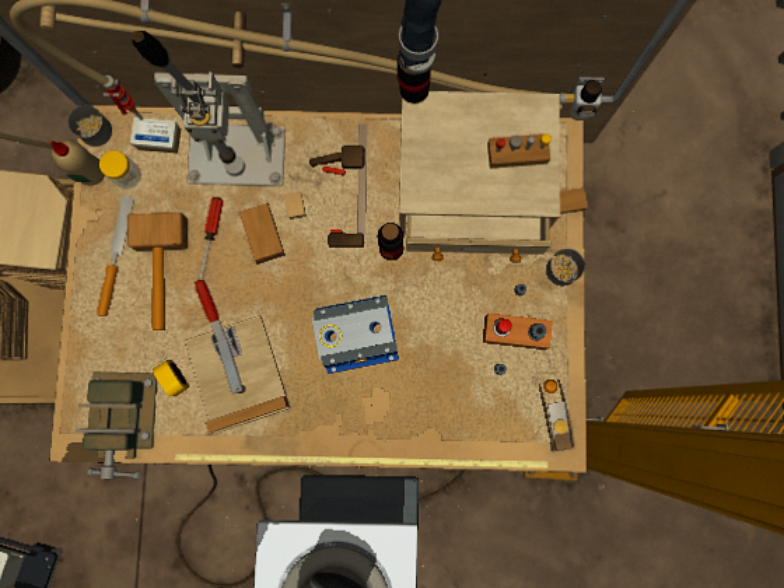

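The overview shows the housing at about (335,305) in the scene view and (355,333) in the top view. The stand with the red pin is at top (504,325). There are three dark-headed bolts: in the stand at top (538,330), and loose at (520,289) and (500,369). The one in the stand looks largest and fits the description, so I'll confirm that in crops.

Run:
```python
from h import *
def cr(tag,x,y,w,h,s):
    im=load(tag)['frame'][y:y+h,x:x+w]; return cv2.resize(im,(w*s,h*s),interpolation=cv2.INTER_CUBIC)
# scale 6: top housing and scene housing
a=cr('top0',218,204,72,66,6); b=cr('scene0',190,186,88,70,6)
cv2.imwrite('pics/hous.png',np.hstack([cr('top0',218,204,72,66,5),cr('scene0',192,186,84,66,5)]))
cv2.imwrite('pics/st.png',np.hstack([cr('top0',340,200,66,70,6),cr('scene0',300,235,66,70,6)]))
```

```text
(no output)
```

View pics/hous.png

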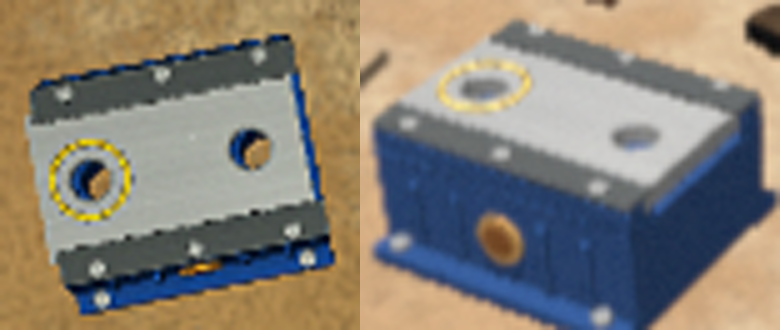

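View pics/st.png

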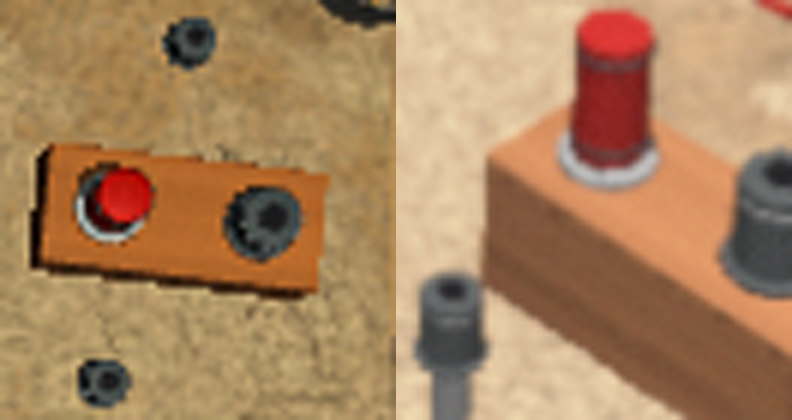

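Run:
```python
from h import *
np.set_printoptions(precision=1,suppress=True)
t=load('top0');s=load('scene0')
H=lambda x,y:((x+.5)/5-.5+218,(y+.5)/5-.5+204)
HS=lambda x,y:((x-360+.5)/5-.5+192,(y+.5)/5-.5+186)
S=lambda x,y:((x+.5)/6-.5+340,(y+.5)/6-.5+200)
SS=lambda x,y:((x-396+.5)/6-.5+300,(y+.5)/6-.5+235)
for n,a,b in [('ring',H(90.5,180),HS(485,86.5)),('bhole',H(251,150),HS(636,137)),('pintop',S(126,195),SS(615.5,36)),('bolttop',S(272,216),SS(777,172)),
  ('lip FR',H(322,203),None),('lipFR2',H(330,237),HS(632,210)),('lipBL',H(33,90),None),('lipBR',H(290,38),HS(762,96)),('lipFL',H(57,250),None),('lipFL2',H(66,283),HS(378,128)),('canbot',(393/1.4,242/1.4),None)]:
    if b: print(n,*tri((t,a),(s,b)))
    print('   ', onz(t,a,{'ring':72,'bhole':72,'pintop':116,'bolttop':98,'canbot':162}.get(n,76)), onz(s,b,{'ring':72,'bhole':72,'pintop':116,'bolttop':98}.get(n,76)) if b else '')
for p in [(52,144),(330,176),(316,294),(40,263)]: print('stand',onz(t,S(*p),62))
print('stand scene',onz(s,SS(487,155),62), onz(s,SS(565,105),62))
print('can', onz(t,(390/1.4,230/1.4),162), 'scene bottom',onz(s,(427/1.4,296/1.4),0))
```

```text
ring [518.7  20.3  73.1] [np.float64(0.49315537139675836), np.float64(0.49315537139683097)]
    [519.2  20.1  72. ] [519.4  22.1  72. ]
bhole [537.4 -67.9  72.3] [np.float64(0.5278346425703341), np.float64(0.527834642570346)]
    [537.9 -68.2  72. ] [537.2 -67.3  72. ]
pintop [ 542.6 -319.3  113.9] [np.float64(1.0742554714195773), np.float64(1.0742554714196886)]
    [ 543.1 -319.8  116. ] [ 539.4 -320.3  116. ]
bolttop [ 535.8 -387.    99.4] [np.float64(1.6038197398563647), np.float64(1.603819739856395)]
    [ 537.  -388.6   98. ] [ 536.  -385.2   98. ]
    [ 509.  -108.3   76. ] 
lipFR2 [ 491.1 -113.8   76.2] [np.float64(1.0504590735525798), np.float64(1.050459073552577)]
    [ 490.3 -113.2   76. ] [ 492.2 -114.2   76. ]
    [568.2  53.4  76. ] 
lipBR [600.7 -88.   73.3] [np.float64(0.41508303406814534), np.float64(0.415083034068132)]
    [600.6 -88.3  76. ] [597.2 -90.9  76. ]
    [479.9  36.7  76. ] 
lipFL2 [462.1  31.6  71.7] [np.float64(0.03471353171353456), np.float64(0.03471353171350121)]
    [461.9  31.1  76. ] [458.4  25.5  76. ]
    [ 691.1 -101.2  162. ] 
stand [ 572.2 -292.5   62. ]
stand [ 560.1 -422.1   62. ]
stand [ 504.9 -415.3   62. ]
stand [ 516.4 -287.2   62. ]
stand scene [ 518.2 -286.5   62. ] [ 556.3 -289.7   62. ]
can [714.2 -95.  162. ] scene bottom [717.  -92.9   0. ]
```

The bolt in the stand is clearly the largest: its head is wider and taller than those at top crop (190,42) and (103,382). The pin's red top is at top crop (126,195), next to it. The cover has slipped towards the ringed end. I'll spin first, then travel.

Request:
servo_tool:
  linear:
    - [0, 0, 0]
    - [0, 0, 0]
    - [0, 0, 0]
    - [0, 0, 0]
    - [0, 0, 0]
    - [0, 0, 0]
    - [0, 0, 0]
    - [0, 0, 0]
  spin: [0.1115, 0.1115, 0.1115, 0.1115, 0.1115, 0.1115, 0.1115, 0.1115]
  hand: 1

```text
time: 1.1
tool_pos: [135.7, 506.9, 226.3]
tcp_rot: [-3.141, 0.001, 1.473]
contact_force: [-0.2, 0.8, 0.3]
grip_width: 91.7
finger_force: 0.0
```

Request:
servo_tool:
  linear:
    - [-0.17, 0.23, 0]
    - [-0.17, 0.23, 0]
    - [-0.17, 0.23, 0]
    - [-0.17, 0.23, 0]
    - [-0.17, 0.23, 0]
    - [-0.17, 0.23, 0]
    - [-0.17, 0.23, 0]
    - [-0.17, 0.23, 0]
  spin: [0, 0, 0, 0, 0, 0, 0, 0]

```text
time: 2.1
tool_pos: [478.3, 200.9, 226.5]
tcp_rot: [-3.141, -0.0, 1.478]
contact_force: [-0.1, 1.2, 0.5]
grip_width: 91.7
finger_force: 0.0
```

Request:
servo_tool:
  linear:
    - [-0.3, 0.07, 0]
    - [-0.3, 0.07, 0]
    - [-0.3, 0.07, 0]
    - [-0.3, 0.07, 0]
    - [-0.3, 0.07, 0]
    - [-0.3, 0.07, 0]
    - [-0.3, 0.07, 0]
    - [-0.3, 0.07, 0]
  spin: [0, 0, 0, 0, 0, 0, 0, 0]

```text
time: 3.1
tool_pos: [544.5, -287.8, 226.3]
tcp_rot: [-3.141, -0.001, 1.478]
contact_force: [0.9, 0.5, 0.5]
grip_width: 92.2
finger_force: 0.0
```

Request:
servo_tool:
  linear:
    - [-0.16, 0, 0]
    - [0, 0, 0.15]
    - [0, 0, 0.15]
    - [0, 0, 0.15]
    - [0, 0, 0.15]
    - [0, 0, 0]
    - [0, 0, 0]
    - [0, 0, 0]
  spin: [0, 0, 0, 0, 0, 0, 0, 0]

```text
time: 4.1
tool_pos: [542.4, -318.2, 108.3]
tcp_rot: [3.139, 0.001, 1.479]
contact_force: [-0.3, 0.1, -0.2]
grip_width: 92.3
finger_force: 0.0
```

Run:
```python
from h import *
t=cap('top','t1');s=cap('scene','s1');print(monitor.get_obs()['tool_pos'])
f=lambda im,x,y,w,h,k:cv2.resize(im[y:y+h,x:x+w],(w*k,h*k),interpolation=cv2.INTER_CUBIC)
cv2.imwrite('pics/v5.png',np.hstack([f(t['frame'],330,190,80,80,5),f(s['frame'],296,215,80,80,5)]))
```

```text
[ 542.16340003 -318.04084339  107.9271519 ]
```

View pics/v5.png

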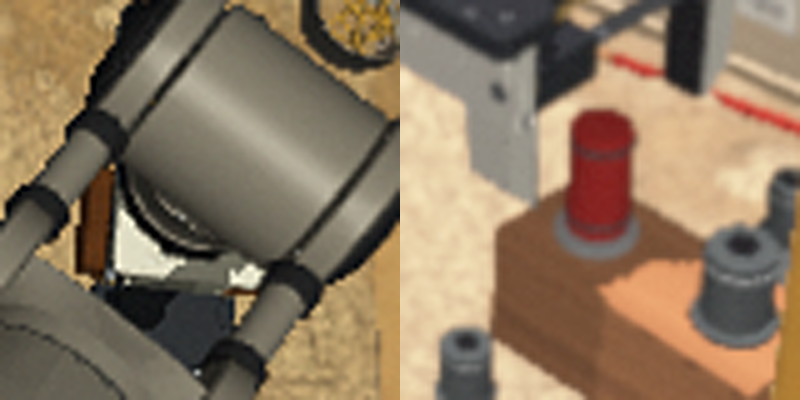

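The scene crop shows the red pin at (602,175) standing between the two open fingers, at (505,150) and (690,50). I'll lower and grip.

Request:
servo_tool:
  linear:
    - [-0.006, 0, 0.1]
    - [0, 0, 0.07]
    - [0, 0, 0]
    - [0, 0, 0]
    - [0, 0, 0]
    - [0, 0, 0]
    - [0, 0, 0]
    - [0, 0, 0]
  spin: [0, 0, 0, 0, 0, 0, 0, 0]

```text
time: 5.2
tool_pos: [541.6, -318.9, 72.8]
tcp_rot: [3.141, 0.0, 1.479]
contact_force: [-0.1, -0.1, 0.6]
grip_width: 92.5
finger_force: 0.0
```

Request:
servo_tool:
  linear:
    - [0, 0, 0]
    - [0, 0, 0]
    - [0, 0, 0]
    - [0, 0, 0]
    - [0, 0, 0]
    - [0, 0, 0]
    - [0, 0, 0]
    - [0, 0, 0]
  spin: [0, 0, 0, 0, 0, 0, 0, 0]
  hand: -1

```text
time: 6.2
tool_pos: [541.7, -318.9, 72.7]
tcp_rot: [3.141, -0.0, 1.479]
contact_force: [0.8, 0.2, -0.0]
grip_width: 25.9
finger_force: 30.0
```

Request:
servo_tool:
  linear:
    - [0, 0, -0.1]
    - [0, 0, -0.15]
    - [0, 0, -0.15]
    - [0, 0, -0.16]
    - [0, 0, 0]
    - [0, 0, 0]
    - [0, 0, 0]
    - [0, 0, 0]
  spin: [0, 0, 0, 0, -0.063, -0.063, -0.062, 0]

```text
time: 7.2
tool_pos: [541.3, -318.8, 184.3]
tcp_rot: [-3.141, -0.001, 1.773]
contact_force: [-0.0, -0.1, -1.5]
grip_width: 25.6
finger_force: 30.0
```

Request:
servo_tool:
  linear:
    - [0.21, 0.029, 0]
    - [0.21, 0.029, 0]
    - [0.21, 0.029, 0]
    - [0.21, 0.029, 0]
    - [0.21, 0.029, 0]
    - [0.21, 0.029, 0]
    - [0.21, 0.029, 0]
    - [0.21, 0.029, 0]
  spin: [0, 0, 0, 0, 0, 0, 0, 0]

```text
time: 8.2
tool_pos: [518.9, 20.9, 184.7]
tcp_rot: [3.141, -0.0, 1.771]
contact_force: [0.4, 0.3, -0.8]
grip_width: 25.8
finger_force: 30.0
```

Request:
servo_tool:
  linear:
    - [0, 0, 0]
    - [0, 0, 0]
    - [0, 0, 0]
    - [0, 0, 0.05]
    - [0, 0, 0.05]
    - [0, 0, 0]
    - [0, 0, 0]
    - [0, 0, 0]
  spin: [0, 0, 0, 0, 0, 0, 0, 0]

```text
time: 9.2
tool_pos: [519.4, 19.5, 165.0]
tcp_rot: [3.141, 0.0, 1.774]
contact_force: [-0.8, 0.2, -2.9]
grip_width: 25.3
finger_force: 30.0
```

Run:
```python
from h import *
t=cap('top','t2');s=cap('scene','s2');o=monitor.get_obs();p=o['tool_pos'];print(p,o['tcp_rot'],o['contact_force'])
X=p-[0,0,67.7]
print('tip proj',proj(s,X),'collar',proj(s,X+[0,0,57]),'top',proj(s,X+[0,0,111]))
f=lambda im,x,y,w,h,k:cv2.resize(im[y:y+h,x:x+w],(w*k,h*k),interpolation=cv2.INTER_CUBIC)
cv2.imwrite('pics/v6.png',f(s['frame'],180,140,100,110,5))
```

```text
[519.37158709  19.57756888 164.96494763] [3.14104394e+00 1.08403232e-04 1.77403158e+00] [-1.05185609 -0.42163975 -0.73767501]
tip proj [[216.10105876 194.27394031]] collar [[213.4298199  173.09421712]] top [[210.78438126 151.77940569]]
```

View pics/v6.png

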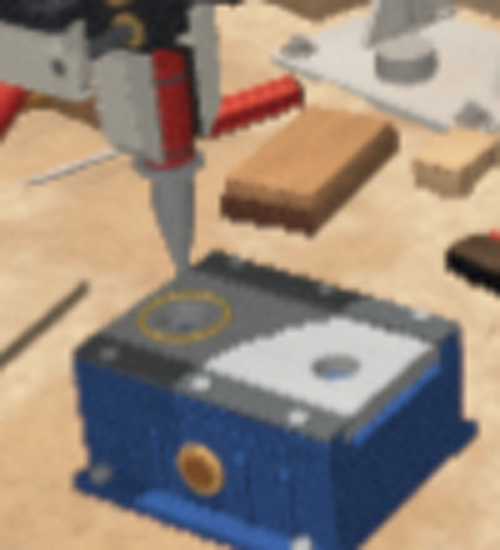

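The tip is at crop (182,276), which matches its projection of (183,273). The ring is at (184,317), right below it. I'll shift 2 mm towards the housing hole and enter.

Request:
servo_tool:
  linear:
    - [-0.01, 0, 0.05]
    - [0, 0, 0.05]
    - [0, 0, 0.04]
    - [0, 0, 0.03]
    - [0, 0, 0.02]
    - [0, 0, 0.02]
    - [0, 0, 0]
    - [0, 0, 0]
  spin: [0, 0, 0, 0, 0, 0, 0, 0]

```text
time: 10.3
tool_pos: [519.8, 17.6, 122.9]
tcp_rot: [3.141, 0.0, 1.774]
contact_force: [-0.0, 0.0, -1.5]
grip_width: 25.4
finger_force: 30.0
```

Request:
servo_tool:
  linear:
    - [-0.008, 0, 0.02]
    - [0, 0, 0.02]
    - [0, 0, 0.02]
    - [0, 0, 0.015]
    - [0, 0, 0]
    - [0, 0, 0]
    - [0, 0, 0]
    - [0, 0, 0]
  spin: [0, 0, 0, 0, 0, 0, 0, 0]

```text
time: 11.3
tool_pos: [519.7, 16.0, 107.5]
tcp_rot: [-3.141, -0.0, 1.774]
contact_force: [-1.4, 2.5, -2.7]
grip_width: 25.5
finger_force: 30.0
```

Request:
servo_tool:
  linear:
    - [0, 0, 0.015]
    - [0, 0, 0.015]
    - [0, 0, 0.01]
    - [0, 0, 0.01]
    - [0, 0, 0]
    - [0, 0, 0]
    - [0, 0, 0]
    - [0, 0, 0]
  spin: [0, 0, 0, 0, 0, 0, 0, 0]

```text
time: 12.3
tool_pos: [519.8, 16.0, 97.5]
tcp_rot: [-3.141, -0.0, 1.774]
contact_force: [-1.8, 2.1, -3.8]
grip_width: 25.8
finger_force: 30.0
```

Request:
servo_tool:
  linear:
    - [0, 0, 0.01]
    - [0, 0, 0.01]
    - [0, 0, 0.01]
    - [0, 0, 0]
    - [0, 0, 0]
    - [0, 0, 0]
    - [0, 0, 0]
    - [0, 0, 0]
  spin: [0, 0, 0, 0, 0, 0, 0, 0]

```text
time: 13.3
tool_pos: [519.9, 16.0, 91.6]
tcp_rot: [-3.141, -0.0, 1.774]
contact_force: [-3.8, 1.0, -3.4]
grip_width: 25.6
finger_force: 30.0
```

Request:
servo_tool:
  linear:
    - [0, -0.0025, 0.01]
    - [0, 0, 0.01]
    - [0, 0, 0.01]
    - [0, 0, 0.01]
    - [0, 0, 0.005]
    - [0, 0, 0]
    - [0, 0, 0]
    - [0, 0, 0]
  spin: [0, 0, 0, 0, 0, 0, 0, 0]

```text
time: 14.3
tool_pos: [519.7, 15.9, 82.7]
tcp_rot: [3.141, 0.0, 1.774]
contact_force: [-0.9, 2.7, -0.9]
grip_width: 25.3
finger_force: 30.0
```

Request:
servo_tool:
  linear:
    - [0, 0, 0.005]
    - [0, 0, 0.005]
    - [0, 0, 0.003]
    - [0, 0, 0]
    - [0, 0, 0]
    - [0, 0, 0]
    - [0, 0, 0]
    - [0, 0, 0]
  spin: [0, 0, 0, 0, 0, 0, 0, 0]

```text
time: 15.3
tool_pos: [519.8, 15.9, 82.6]
tcp_rot: [3.14, 0.001, 1.774]
contact_force: [-8.0, 2.6, 20.2]
grip_width: 25.5
finger_force: 30.0
```

Request:
servo_tool:
  linear:
    - [0, 0, -0.01]
    - [0, 0, 0]
    - [0, 0, 0]
    - [0, 0, 0]
    - [0, 0, 0]
    - [0, 0, 0]
    - [0, 0, 0]
    - [0, 0, 0]
  spin: [0, 0, 0, 0, 0, 0, 0, 0]

```text
time: 16.3
tool_pos: [519.7, 15.9, 82.6]
tcp_rot: [3.141, 0.0, 1.774]
contact_force: [-3.3, 2.5, 6.5]
grip_width: 25.7
finger_force: 30.0
```

Request:
servo_tool:
  linear:
    - [0, 0, 0]
    - [0, 0, 0]
    - [0, 0, 0]
    - [0, 0, 0]
    - [0, 0, 0]
    - [0, 0, 0]
    - [0, 0, 0]
    - [0, 0, 0]
  spin: [0, 0, 0, 0, 0, 0, 0, 0]
  hand: 1

```text
time: 17.3
tool_pos: [519.5, 15.9, 82.1]
tcp_rot: [3.142, -0.0, 1.774]
contact_force: [-0.1, -0.7, -0.8]
grip_width: 91.5
finger_force: 0.0
```

Request:
servo_tool:
  linear:
    - [0, 0, -0.1]
    - [0, 0, -0.15]
    - [0, 0, -0.2]
    - [0, 0, -0.2]
    - [0, 0, 0]
    - [0, 0, 0]
    - [0, 0, 0]
    - [0, 0, 0]
  spin: [0, 0, 0, 0, 0.063, 0.063, 0.062, 0]

```text
time: 18.3
tool_pos: [519.4, 15.9, 212.1]
tcp_rot: [-3.142, -0.0, 1.48]
contact_force: [-0.2, -0.6, 0.5]
grip_width: 91.6
finger_force: 0.0
```

Request:
servo_tool:
  linear:
    - [-0.25, 0.033, 0]
    - [-0.25, 0.033, 0]
    - [-0.25, 0.033, 0]
    - [-0.25, 0.033, 0]
    - [-0.25, 0.033, 0]
    - [-0.25, 0.033, 0]
    - [-0.25, 0.033, 0]
    - [-0.25, 0.033, 0]
  spin: [0, 0, 0, 0, 0, 0, 0, 0]

```text
time: 19.3
tool_pos: [535.1, -388.9, 212.0]
tcp_rot: [3.142, -0.0, 1.481]
contact_force: [0.5, 0.3, 1.1]
grip_width: 91.5
finger_force: 0.0
```

Run:
```python
from h import *
t=cap('top','t3');s=cap('scene','s3');print(monitor.get_obs()['tool_pos'])
f=lambda im,x,y,w,h,k:cv2.resize(im[y:y+h,x:x+w],(w*k,h*k),interpolation=cv2.INTER_CUBIC)
cv2.imwrite('pics/v7.png',np.hstack([f(t['frame'],218,204,72,66,5),f(s['frame'],192,186,84,66,5)]))
print(((proj(s,[519.7,15.9,126])-[192,186]+.5)*5-.5+[360,0]),((proj(t,[519.7,15.9,126])-[218,204]+.5)*5-.5))
```

```text
[ 534.07995585 -392.16849831  210.81717615]
[[481.27701332  -7.01183552]] [[ 89.21122045 169.92139346]]
```

View pics/v7.png

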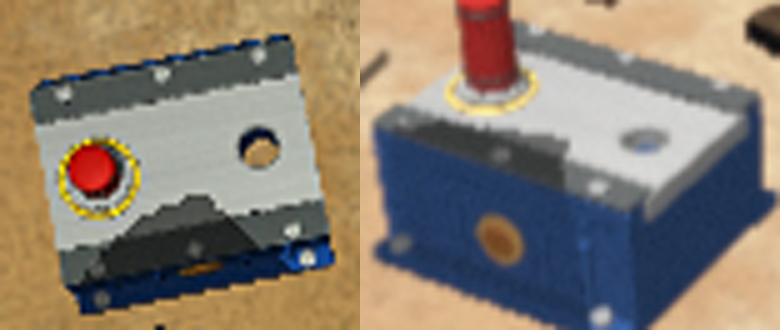

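The pin is home: its collar sits within the ring at top crop (97,178). The cover ends are flush, and the bolt hole has moved to top crop (258,148) and scene crop (646,139). Next is the bolt.

Request:
servo_tool:
  linear:
    - [0, 0, 0]
    - [0, 0, 0]
    - [0, 0, 0.15]
    - [0, 0, 0.15]
    - [0, 0, 0.15]
    - [0, 0, 0]
    - [0, 0, 0]
    - [0, 0, 0]
  spin: [0, 0, 0, 0, 0, 0, 0, 0]

```text
time: 20.4
tool_pos: [536.0, -387.5, 124.0]
tcp_rot: [3.139, 0.002, 1.479]
contact_force: [-0.3, -0.1, -0.3]
grip_width: 92.0
finger_force: 0.0
```

Run:
```python
from h import *
np.set_printoptions(precision=1,suppress=True)
t=load('t3');s=load('s3')
H=lambda x,y:((x+.5)/5-.5+218,(y+.5)/5-.5+204)
HS=lambda x,y:((x-360+.5)/5-.5+192,(y+.5)/5-.5+186)
print(tri((t,H(258.5,148)),(s,HS(646,139.5))),onz(t,H(258.5,148),72),onz(s,HS(646,139.5),72))
print('ring',onz(t,H(99,178),72),onz(s,HS(492,88),72))
t4=cap('top','t4');s4=cap('scene','s4');o=monitor.get_obs();print(o['tool_pos'],o['tcp_rot'])
```

```text
(array([539.1, -72.3,  71.9]), [np.float64(0.06829408448820364), np.float64(0.06829408448817577)]) [539.1 -72.3  72. ] [538.9 -72.4  72. ]
ring [520.5  15.5  72. ] [520.7  18.4  72. ]
[ 535.7 -387.5  123.5] [3.1 0.  1.5]
```

Request:
servo_tool:
  linear:
    - [0, 0, 0.1]
    - [0, 0, 0.1]
    - [0, 0, 0.065]
    - [0, 0, 0]
    - [0, 0, 0]
    - [0, 0, 0]
    - [0, 0, 0]
    - [0, 0, 0]
  spin: [0, 0, 0, 0, 0, 0, 0, 0]

```text
time: 21.5
tool_pos: [535.3, -387.3, 69.3]
tcp_rot: [3.141, 0.0, 1.479]
contact_force: [-0.5, -0.3, 1.2]
grip_width: 91.7
finger_force: 0.0
```

Request:
servo_tool:
  linear:
    - [0, 0, 0]
    - [0, 0, 0]
    - [0, 0, 0]
    - [0, 0, 0]
    - [0, 0, 0]
    - [0, 0, 0]
    - [0, 0, 0]
    - [0, 0, 0]
  spin: [0, 0, 0, 0, 0, 0, 0, 0]
  hand: -1

```text
time: 22.5
tool_pos: [535.3, -387.2, 69.1]
tcp_rot: [3.141, -0.0, 1.479]
contact_force: [-0.5, -0.9, 0.1]
grip_width: 27.6
finger_force: 30.0
```

Request:
servo_tool:
  linear:
    - [0, 0, -0.1]
    - [0, 0, -0.15]
    - [0, 0, -0.15]
    - [0, 0, -0.2]
    - [0, 0, 0]
    - [0, 0, 0]
    - [0, 0, 0]
    - [0, 0, 0]
  spin: [0, 0, 0, 0, -0.063, -0.063, -0.062, 0]

```text
time: 23.5
tool_pos: [535.0, -387.1, 188.7]
tcp_rot: [-3.141, -0.001, 1.773]
contact_force: [-0.2, 0.6, -1.6]
grip_width: 27.4
finger_force: 30.0
```

Request:
servo_tool:
  linear:
    - [0.192, 0.042, 0]
    - [0.192, 0.042, 0]
    - [0.192, 0.042, 0]
    - [0.192, 0.042, 0]
    - [0.192, 0.042, 0]
    - [0.192, 0.042, 0]
    - [0.192, 0.042, 0]
    - [0.192, 0.042, 0]
  spin: [0, 0, 0, 0, 0, 0, 0, 0]

```text
time: 24.5
tool_pos: [538.9, -71.5, 189.1]
tcp_rot: [3.142, -0.0, 1.771]
contact_force: [1.0, -0.2, -1.6]
grip_width: 27.4
finger_force: 30.0
```

Request:
servo_tool:
  linear:
    - [0, 0, 0]
    - [0, 0, 0]
    - [0, 0, 0.1]
    - [0, 0, 0.1]
    - [0, 0, 0]
    - [0, 0, 0]
    - [0, 0, 0]
    - [0, 0, 0]
  spin: [0, 0, 0, 0, 0, 0, 0, 0]

```text
time: 25.5
tool_pos: [539.4, -72.9, 149.7]
tcp_rot: [3.14, 0.0, 1.774]
contact_force: [-0.3, -0.1, -2.9]
grip_width: 27.7
finger_force: 30.0
```

Run:
```python
from h import *
s=cap('scene','s5');o=monitor.get_obs();p=o['tool_pos'];print(p,o['tcp_rot'],o['contact_force'])
X=p-[0,0,52.1]
c=lambda q:((proj(s,q)-[210,150]+.5)*7-.5)
print('foot',c(X),'seat',c(X+[0,0,45]),'1mm along x_t',c(X+[-.2,.98,0])-c(X),'hole',c([538.6,-72.3,72]))
f=lambda im,x,y,w,h,k:cv2.resize(im[y:y+h,x:x+w],(w*k,h*k),interpolation=cv2.INTER_CUBIC)
cv2.imwrite('pics/v8.png',f(s['frame'],210,150,80,80,7))
```

```text
[539.28918285 -72.89119329 149.60458242] [3.14074644e+00 3.82236256e-04 1.77391454e+00] [-0.81687065  0.50981371 -1.28063012]
foot [[271.2890744  382.06359097]] seat [[261.70976034 261.77770901]] 1mm along x_t [[-2.4832612  -0.78807991]] hole [[273.80843583 447.71713946]]
```

View pics/v8.png

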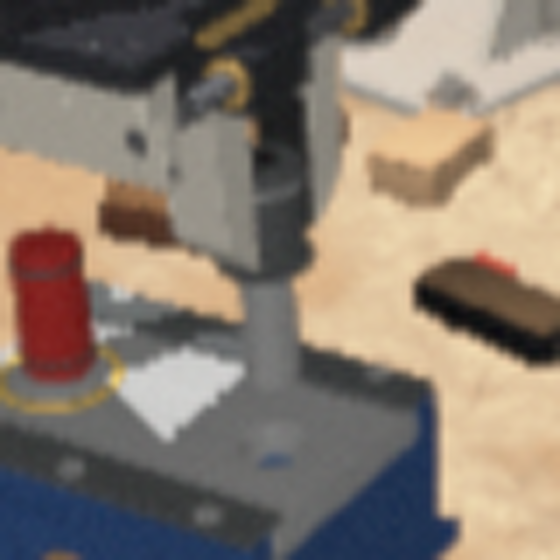

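The shank is centred at crop x≈270, about 0.7 mm off the gripper axis. The hole at (273,448) agrees with its projection. I'll shift about 1.4 mm and lower.

Request:
servo_tool:
  linear:
    - [0.007, -0.003, 0.03]
    - [0, 0, 0.04]
    - [0, 0, 0.04]
    - [0, 0, 0.03]
    - [0, 0, 0.02]
    - [0, 0, 0]
    - [0, 0, 0]
    - [0, 0, 0]
  spin: [0, 0, 0, 0, 0, 0, 0, 0]

```text
time: 26.55
tool_pos: [538.4, -71.6, 117.4]
tcp_rot: [3.141, 0.0, 1.774]
contact_force: [1.3, -0.2, -2.0]
grip_width: 27.6
finger_force: 30.0
```

Inside the cover with no force. I'll continue through the housing face.

Request:
servo_tool:
  linear:
    - [0, 0, 0.02]
    - [0, 0, 0.02]
    - [0, 0, 0.02]
    - [0, 0, 0.02]
    - [0, 0, 0.02]
    - [0, 0, 0]
    - [0, 0, 0]
    - [0, 0, 0]
  spin: [0, 0, 0, 0, 0, 0, 0, 0]

```text
time: 27.55
tool_pos: [538.3, -71.6, 97.3]
tcp_rot: [3.141, 0.0, 1.774]
contact_force: [1.0, 0.8, -1.7]
grip_width: 27.0
finger_force: 30.0
```

Request:
servo_tool:
  linear:
    - [0, 0, 0.02]
    - [0, 0, 0.02]
    - [0, 0, 0.02]
    - [0, 0, 0.015]
    - [0, 0, 0.01]
    - [0, 0, 0.005]
    - [0, 0, 0]
    - [0, 0, 0]
  spin: [0, 0, 0, 0, 0, 0, 0, 0]

```text
time: 28.55
tool_pos: [538.3, -71.6, 79.2]
tcp_rot: [3.141, 0.0, 1.774]
contact_force: [0.1, -1.0, -0.8]
grip_width: 27.5
finger_force: 30.0
```

Request:
servo_tool:
  linear:
    - [0, 0, 0.005]
    - [0, 0, 0.004]
    - [0, 0, 0]
    - [0, 0, 0]
    - [0, 0, 0]
    - [0, 0, 0]
    - [0, 0, 0]
    - [0, 0, 0]
  spin: [0, 0, 0, 0, 0, 0, 0, 0]

```text
time: 29.55
tool_pos: [538.4, -71.6, 79.0]
tcp_rot: [3.14, 0.001, 1.774]
contact_force: [-3.6, 1.2, 11.0]
grip_width: 27.6
finger_force: 30.0
```

Seated, with 11 N of contact. I'll ease off, release and retract.

Request:
servo_tool:
  linear:
    - [0, 0, -0.008]
    - [0, 0, 0]
    - [0, 0, 0]
    - [0, 0, 0]
    - [0, 0, 0]
    - [0, 0, 0]
    - [0, 0, 0]
    - [0, 0, 0]
  spin: [0, 0, 0, 0, 0, 0, 0, 0]

```text
time: 30.55
tool_pos: [538.4, -71.6, 79.0]
tcp_rot: [3.141, 0.0, 1.774]
contact_force: [-0.3, -0.2, 4.0]
grip_width: 27.5
finger_force: 30.0
```

Request:
servo_tool:
  linear:
    - [0, 0, 0]
    - [0, 0, 0]
    - [0, 0, 0]
    - [0, 0, 0]
    - [0, 0, 0]
    - [0, 0, 0]
    - [0, 0, 0]
    - [0, 0, 0]
  spin: [0, 0, 0, 0, 0, 0, 0, 0]
  hand: 1

```text
time: 31.55
tool_pos: [538.2, -71.5, 78.9]
tcp_rot: [3.142, -0.0, 1.774]
contact_force: [-0.8, -0.3, 0.1]
grip_width: 91.4
finger_force: 0.0
```

Request:
servo_tool:
  linear:
    - [0, 0, -0.05]
    - [0, 0, -0.15]
    - [0, 0, -0.2]
    - [0, 0, -0.2]
    - [-0.25, 0, 0]
    - [-0.25, 0, 0]
    - [-0.25, 0, 0]
    - [0, 0, 0]
  spin: [0, 0, 0, 0, 0, 0, 0, 0]

```text
time: 32.55
tool_pos: [568.5, -221.8, 199.1]
tcp_rot: [3.141, 0.001, 1.77]
contact_force: [-0.6, 0.2, -1.3]
grip_width: 91.9
finger_force: 0.0
```

Run:
```python
from h import *
t=cap('top','t6');s=cap('scene','s6');print(monitor.get_obs()['tool_pos'])
f=lambda im,x,y,w,h,k:cv2.resize(im[y:y+h,x:x+w],(w*k,h*k),interpolation=cv2.INTER_CUBIC)
cv2.imwrite('pics/v9.png',np.hstack([f(t['frame'],218,190,72,84,5),f(s['frame'],192,168,84,84,5)]))
```

```text
[ 568.19162962 -218.46939757  199.05895471]
```

View pics/v9.png

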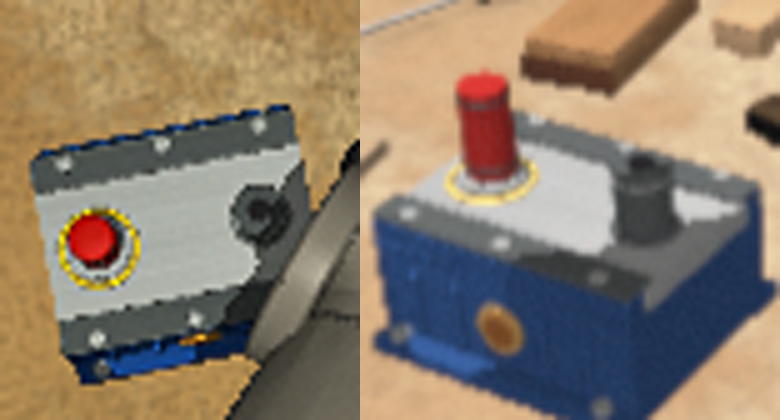

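Both parts stand upright and seated: the pin at scene crop (487,125), the bolt at (643,200). I'll hand in.

```bash
python3 -c "
from plant import workorder
print(workorder.close_job())"
```

```text
the job is handed in; nothing more can be done
None
```

The drift pin is home in the yellow-ringed hole with the cover drawn into line, and the largest bolt is home in the other hole; I handed the job in at about 33 s, and no verdict was returned.

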